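# Clear the offcuts, then open the safety-capped oil bottle

### The job

The pegboard is up and the rosewood top wants oiling: first clear the two wood offcuts off the top into the open aluminium tin. Then open the furniture-oil bottle: press its push-and-turn safety cap down, keep it down while turning it anticlockwise (seen from above) by about a quarter turn, and lift it off. Finish while still holding the cap in the gripper, level, still and about 10 cm straight above the bottle's mouth, with the tin left standing and the diya, clock and jar left where they are.

Things in the scene. Friction and masses are not known exactly. Their poses are not given: they have to be found in the camera images.
- bottle: Blue plastic oil bottle, 68 mm diameter, in a 104 x 104 x 20 mm wooden holder screwed to the top: it cannot move or turn. Origin: centre of the holder's underside on the top (z = 0), z up along the bottle's axis. The shoulder slopes from 84 mm (full diameter) to 96 mm above the top (neck). The cap sits on the neck. Bottle and tin may swap places.
- bottle_mouth (a point): Centre of the bottle's mouth (top of the neck, inside the cap while that is on), 125 mm above the top. A white spring plunger in the mouth pushes the cap up: about 6 N when locked, 11 N when fully down.
- cap: White ribbed plastic safety cap, loose part, 46 mm diameter (47 mm over the ribs), 32 mm high, 30 g. Origin: centre of its lower rim, z up. Locked, its rim is 104 mm and its flat top 136 mm above the top, its axes parallel to the bottle's. Grip it anywhere across its diameter, from above, with the fingertips 18 to 22 mm below its top.
- cap_top (a point): Centre of the cap's flat top. Pushing the cap down 4 mm frees its two inner lugs (aim at 5 to 6.5 mm, hard stop at 7). Held down it turns only anticlockwise seen from above; after 55 to 125 degrees of turn (aim at 75 to 90) it lifts straight off, clear of the neck after 25 mm. Not pushed down it is blocked: do not force it.
- tin: Open round aluminium tin, 132 mm outer diameter, 55 mm high, wall and floor 4 mm, 220 g, loose, standing on the top. Origin: centre of its underside; z up.
- tin_in (a point): Centre of the tin's inner floor, 4 mm above its underside.
- long_offcut_center (a point): Centre of the longer light-wood batten offcut, 54 mm long (its x), 24 mm wide (its y), 24 mm high (its z), lying on the top, so 12 mm above it; the last 8 mm at its +x end are stepped down to 11 mm high. About 25 g.
- short_offcut_center (a point): Centre of the shorter light-wood batten offcut, 38 mm long (its x), 24 mm wide (its y), 24 mm high (its z), lying on the top, so 12 mm above it; the last 8 mm at its +x end are stepped down to 11 mm high. About 25 g.
- diya: Bystander: terracotta diya (oil lamp), 92 mm diameter, 28 mm high, with a spout. Origin: centre of its underside.
- clock: Bystander: black alarm clock, 45 x 85 x 75 mm high. Origin: centre of its underside.
- jar: Bystander: small closed jar, 56 mm diameter, 60 mm high. Origin: centre of its underside.

How it is judged (in metres and radians):
On the way, in this order (a step that is already met when the one before it is completed fails the run):
1. both offcuts lie inside the standing tin (horizontal distance between each of long_offcut_center, short_offcut_center and tin_in below 0.06 m and z of long_offcut_center in the frame of tin_in between 0 and 0.045 m and z of short_offcut_center in the frame of tin_in between 0 and 0.045 m and angle between tin's own z axis and vertical below 0.15 rad), for 0.2 s.
2. the cap is pressed down on the bottle (by 3 mm or more) (z of cap in the frame of bottle below 0.101 m and horizontal distance between cap and bottle below 0.006 m), for 0.1 s.
3. the cap, still on the neck, is turned at least 46 degrees (angle between the x axis of cap and the x axis of bottle, either way round above 0.8 rad and z of cap in the frame of bottle below 0.109 m and horizontal distance between cap and bottle below 0.006 m), for 0.05 s.
At the end, for the whole second after the job is handed in: Cap gripped, level within 17 degrees, still (under 30 mm/s), rim 50 to 180 mm above the bottle's mouth, within 40 mm of its axis, not touching the bottle; both offcuts in the upright tin (centres within 60 mm of its axis, under 45 mm above its floor) (all of step 1 and z of cap in the frame of bottle_mouth between 0.05 and 0.18 m and horizontal distance between cap and bottle_mouth below 0.04 m and angle between cap's own z axis and vertical below 0.3 rad and linear speed of cap below 0.03 m/s and contact force between the fingers and cap above 1 N and contact force between cap and bottle below 0.1 N); the arm keeps its last pose, push and grip.
It fails at once if the diya is moved by more than 20 mm (distance of diya from where it was at the start of the episode above 0.02 m).
It fails at once if the clock is moved by more than 20 mm (distance of clock from where it was at the start of the episode above 0.02 m).
It fails at once if the jar is moved by more than 20 mm (distance of jar from where it was at the start of the episode above 0.02 m).
It also fails if it takes over 64 s, if anything falls off the work surface, if the arm or the gripper's body presses on something with over 40 N, if the wrist force passes 120 N, or if a joint passes its speed limit or range.

### The arm

A 6-joint arm with a two-finger parallel gripper is mounted at the origin on the work surface. World frame = base frame: x ahead of the robot, y to its left, z up, the work surface at z = 0. Lengths are in m, angles in degrees, forces in N, time in s.
With the tool pointing down it reaches from about 0.3 to 0.75 m from the base axis. Payload 8.5 kg.
Tool frame: the origin (TCP) lies midway between the tips of the shut fingers; the grasp point (between the pads) lies 19 mm behind it (env.pinch_z is the z of the grasp point in the tool frame, in m); z points along the fingers, y is the line along which they close (so a half turn about z gives the same grasp; the last joint's range is limited). The gripper opens to 85 mm and grips with 20 to 120 N. Pads are 22 mm wide; open, the fingers measure 114 mm over their backs; the gripper's body (76 mm by 85 mm) begins 54 mm behind the grasp point. The pads swing forward as they close: fully open they stand 13 mm farther back than shut.
Start: joints at [62.607, 21.807, 74.336, -0, 83.858, -12.336], TCP at [0.143, 0.531, 0.231] pointing down, gripper open.
Joint ranges: [-178.18, 178.18], [-50.72, 133.34], [12.68, 142.11], [-81.47, 261.47], [9.98, 163.14], [-165.26, 165.26]. Speed limits (degrees/s): [136.94, 136.94, 180, 180, 180, 180].

### API

Orientations are given as a 3x3 rotation matrix whose columns are the frame's x, y, z axes.
In Python, from rig import env gives the robot as it stands.
- The arm moves only by the tool arm_command, never from a script. Its argument "deltas" is a list of rows, each an object of numbers: "rx", "ry", "rz": the turn, a rotation vector about the tool's x, y, z in rad; "dx", "dy", "dz": the shift along the tool's x, y, z in m; "fingers": the finger opening in m, from 0 to 0.0854. In form: [{"rx": .., "ry": .., "rz": .., "dx": .., "dy": .., "dz": .., "fingers": ..}, ...]. A call has 1 to 12 rows; each row shifts and turns the commanded pose from where the row before left it, along the tool's axes as they then stand; what a row does not reach is not made up. A row lasts 1/10 s, in which the tool goes at most 50 mm and 8.59 degrees, less where a joint would pass 70% of its speed; a pose out of reach is approached as far as the arm can. A call is refused whole if a number of a shift passes 0.05 or a number of a turn 0.15, either way. A call with a gripper value outside its range is refused whole. The fingers move at their own pace and stop on an object; "squeeze" is the grip in N (left out, the last holds). Time passes only in rows, so rows that do not move let the fingers close. It gives the time, the measured TCP pose, the force, the opening and the grip force at its end, in the units of the state.
- env.observe(): the state, without advancing time (a new reading comes with each control period).
- env.get_image(name): name is "scene" or "top" or "wrist"; returns a dict with "color" (384x512x3 uint8, blue, green, red), "camera_matrix" (3x3 intrinsics, pixels), "eye" and "orientation" of the camera in the world. Camera axes: x right, y up, looking along -z (the intrinsics and any distortion apply to the point x, -y, -z); pixel columns grow to the right and rows downward; lengths in m; the calibration is good to about 2 mm. A picture is of the moment at which its call begins. There is no depth.
- env.close_job(): hands the job in; it is judged then, once.
Trained networks look in a picture, given as the dict that the camera call returned (one of the last four; its "shot" number tells which), for a name from the list of things; names that differ only in an ending like _2 or _b are one class to them, and where a whole thing is asked for, a point or a joint stands for the part that bears it (a point fixed in the world has none). Each returns a list of dicts, best first, with "p" (0 to 1); they miss things now and then, are a little off and sometimes report something else, mostly with a low value. They report only what shows in the picture. A call takes as long as a camera call.
- env.look_for(query, picture): "box" ([left, top, right, bottom] in pixels, round what is visible of it).
- env.tip_of(query, picture): "location" ([column, row] in pixels: a listed point, or the origin of a listed thing).
The state is a dict: "time_s": time; "q": joint angles; "qvel": joint speeds; "joint_efforts": joint torques, N m; "position": TCP position; "tool_rot": TCP orientation; "ft_force": force on the tool from outside, world axes, zero at the start; "wrist_torque": the same for the moment, N m; "grip_width": finger opening in m; "gripper_force": force on a finger pad.
Only numpy, scipy, OpenCV 4.12 (cv2) and the standard library are available. Lean on these libraries where they do the work, as an engineer would, in place of code of your own. Each camera call takes 0.05 s, during which the arm holds its last target. There are 200 camera calls.

## Working session

There is one attempt and no reset: what is moved stays moved. The work goes in short steps, Python scripts to look and compute and a tool call to move; the robot and the scene stay as the last step left them, time stands still between calls to the robot, and variables do not carry over. Pictures are saved under pics/ and viewed, at most 10 in all, crops included, and the job is handed in when it is done.

Besides the shell and the picture viewer there is one more tool, called as name([rows], argument=value, ...), one row to a line, values as JSON. arm_command: Moves the arm, as the interface text tells. Its arguments: {"type":"object","properties":{"deltas":{"type":"array"},"squeeze":{"type":"number"}},"required":["deltas"]}

```bash
mkdir -p pics; ls; cat > h.py <<'E'
import numpy as np, cv2
from rig import env
def proj(im,P):
    P=np.atleast_2d(P); R=np.array(im["orientation"]); c=(P-np.array(im["eye"]))@R
    v=np.c_[c[:,0],-c[:,1],-c[:,2]]; K=np.array(im["camera_matrix"]); u=v@K.T
    return u[:,:2]/u[:,2:]
def ray(im,px,z):
    K=np.array(im["camera_matrix"]); v=np.linalg.solve(K,[px[0],px[1],1.])
    d=np.array(im["orientation"])@[v[0],-v[1],-v[2]]; e=np.array(im["eye"])
    return e+d*(z-e[2])/d[2]
E
python3 - <<'E'
from h import *
Z=dict(bottle=0,cap_top=.136,cap=.104,tin=0,tin_in=.004,long_offcut_center=.012,short_offcut_center=.012,diya=0,clock=0,jar=0)
ims={n:env.get_image(n) for n in("scene","top")}
print([k for k in ims["top"]], ims["top"]["eye"],ims["scene"]["eye"])
for n,im in ims.items():
    cv2.imwrite(f"pics/{n}0.png",im["color"])
    for k,z in Z.items():
        r=env.tip_of(k,im)[:2]
        print(n,k,[(round(a["p"],2),np.round(a["location"]).astype(int).tolist(),ray(im,a["location"],z).round(3)[:2].tolist()) for a in r])
s=env.observe();print(s["time_s"],np.round(s["tool_rot"],3),s["position"],env.pinch_z)
E
```

```text
pics
['color', 'camera_matrix', 'eye', 'orientation', 'shot'] [ 0.53354774 -0.01696757  1.1334503 ] [ 1.36804455 -0.18357447  0.60017503]
scene bottle [(0.71, [256, 220], [0.601, -0.028])]
scene cap_top [(0.89, [256, 165], [0.579, -0.026])]
scene cap [(0.62, [257, 178], [0.584, -0.022])]
scene tin []
scene tin_in [(0.97, [345, 177], [0.469, 0.241])]
scene long_offcut_center [(0.58, [132, 200], [0.474, -0.315])]
scene short_offcut_center [(0.57, [150, 242], [0.644, -0.269])]
scene diya [(0.56, [333, 264], [0.775, 0.096])]
scene clock [(0.87, [238, 287], [0.799, -0.105])]
scene jar [(0.71, [396, 237], [0.723, 0.262])]
top bottle [(0.59, [267, 201], [0.587, -0.021])]
top cap_top [(0.59, [272, 201], [0.581, -0.031])]
top cap [(0.75, [268, 201], [0.584, -0.022])]
top tin [(0.7, [175, 242], [0.48, 0.228]), (0.66, [177, 245], [0.471, 0.223])]
top tin_in [(0.96, [174, 246], [0.47, 0.23])]
top long_offcut_center [(0.77, [376, 237], [0.49, -0.311])]
top short_offcut_center [(0.66, [362, 178], [0.646, -0.275])]
top diya [(0.63, [224, 132], [0.777, 0.097])]
top clock [(0.64, [297, 122], [0.804, -0.106]), (0.6, [223, 132], [0.778, 0.098])]
top jar [(0.98, [170, 151], [0.728, 0.245]), (0.29, [297, 120], [0.81, -0.106])]
1.1 [[-0.966  0.26  -0.   ]
 [ 0.26   0.966 -0.   ]
 [ 0.    -0.    -1.   ]] [0.14285595 0.53109268 0.23129798] -0.0187
```

View both.

```bash
python3 -c "
import cv2,numpy as np
t=cv2.imread('pics/top0.png');s=cv2.imread('pics/scene0.png')
a=cv2.resize(t[90:290,120:420],(800,533),interpolation=cv2.INTER_CUBIC);cv2.imwrite('pics/tc.png',a)
a=cv2.resize(t[140:270,330:410],(370,600),interpolation=cv2.INTER_CUBIC)
b=cv2.resize(s[170:280,90:190],(430,473),interpolation=cv2.INTER_CUBIC);b=cv2.copyMakeBorder(b,0,127,0,0,0)
cv2.imwrite('pics/oc.png',np.hstack([a,b]))
"
```

```text
(no output)
```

View pics/tc.png

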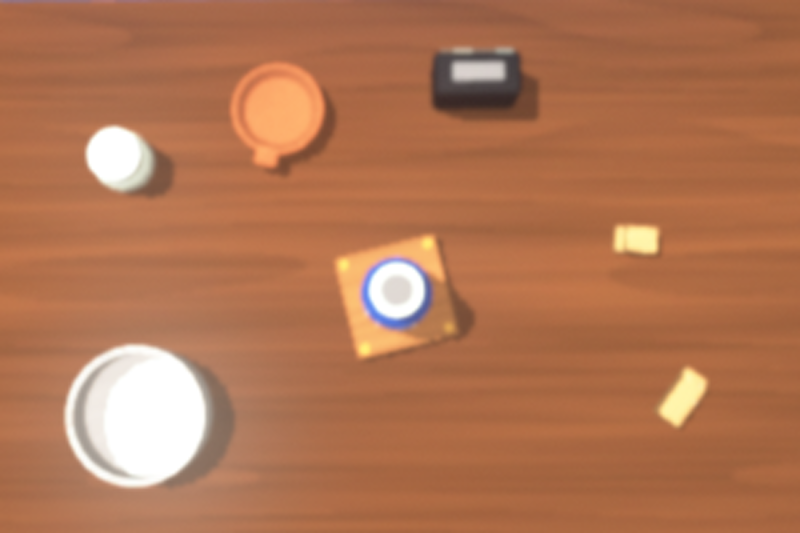

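View pics/oc.png

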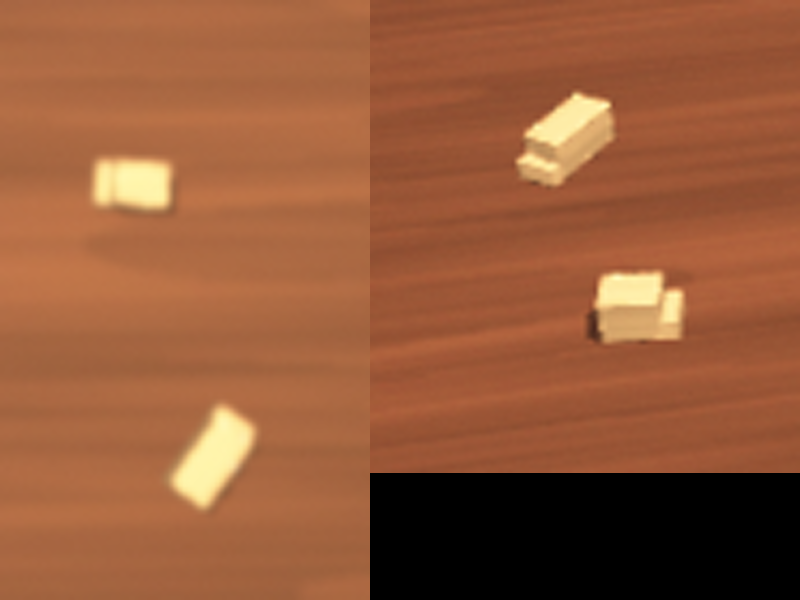

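The top view shows the tin at (174,246), bottle at (267,201), and offcuts at about (360,179) and (376,239); the networks agree. The scene crop confirms that both offcuts lie flat with their steps visible. Next I segment them for yaw.

```bash
python3 - <<'E'
from h import *
im=env.get_image("top");c=im["color"].astype(int)
m=((c[:,:,0]>110)&(c[:,:,2]>200)&(c[:,:,1]>180)).astype(np.uint8);m[:,:335]=0;m[:,420:]=0;m[:150]=0;m[270:]=0
n,l,st,ce=cv2.connectedComponentsWithStats(m)
for i in range(1,n):
    if st[i,4]<40: continue
    ys,xs=np.where(l==i)
    W=np.array([ray(im,(x,y),.02)[:2] for x,y in zip(xs,ys)],np.float32)
    r=cv2.minAreaRect(W*1000);mu=W.mean(0);ev=np.linalg.eigh(np.cov((W-mu).T))[1][:,1]
    print(ce[i].round(1),st[i,4],"rect",np.round(r[0],1),np.round(r[1],1),round(r[2],1),"mean",mu.round(4),"long axis deg",np.degrees(np.arctan2(ev[1],ev[0])).round(1))
m=((c[:,:,2]>c[:,:,0]+25)&(c[:,:,1]>135)&(c[:,:,1]<215)).astype(np.uint8)
hsv=cv2.cvtColor(im["color"],cv2.COLOR_BGR2HSV)
# tin rim / cap check using circles
g=cv2.cvtColor(im["color"],cv2.COLOR_BGR2GRAY)
w=((c.min(2)>150)).astype(np.uint8)
n,l,st,ce=cv2.connectedComponentsWithStats(w)
for i in range(1,n):
    if st[i,4]>150: print("white",st[i],ce[i].round(1),[ray(im,ce[i],z).round(4)[:2].tolist() for z in(.055,.136)])
# predicted cap circle
print(proj(im,[.584,-.022,.136]),proj(im,[.47,.23,.055]))
for nme in("scene","top"):
    i2=env.get_image(nme)
    print(nme,[(round(b["p"],2),np.round(b["box"],1).tolist()) for q in("cap","tin") for b in env.look_for(q,i2)[:1]])
E
```

```text
[358.2 179.3] 142 rect [ 642.1 -263.6] [42.7 24.1] 89.4 mean [ 0.6428 -0.2642] long axis deg 87.3
[375.7 238.7] 198 rect [ 484.8 -306.7] [26.6 53.7] 56.0 mean [ 0.4848 -0.3064] long axis deg 144.7
white [152 137  25  25 459] [164.  148.8] [[0.7241, 0.2464], [0.7098, 0.2267]]
white [255 186  24  27 436] [267.1 198. ] [[0.5932, -0.0209], [0.5887, -0.0206]]
white [ 144  219   54   54 2277] [170.7 245.6] [[0.4734, 0.2275], [0.4779, 0.2092]]
[[267.73495802 199.942895  ]] [[169.75261388 246.87408638]]
scene [(0.63, [244.5, 162.1, 266.1, 186.0]), (0.86, [319.0, 152.0, 366.0, 193.6])]
top [(0.58, [259.8, 192.6, 274.8, 207.9]), (0.89, [144.0, 219.7, 198.7, 269.8])]
```

arm_command([
  {"rz":0.111,"fingers":0.085},
  {"rz":0.111},
  {"rz":0.11},
  {"dx":-0.02,"dy":-0.0135},
  {"dx":-0.0357,"dy":-0.024},
  {"dx":-0.0357,"dy":-0.024},
  {"dx":-0.0357,"dy":-0.024},
  {"dx":-0.0357,"dy":-0.024},
  {"dx":-0.0357,"dy":-0.024},
  {"dx":-0.0357,"dy":-0.024},
  {"dx":-0.0357,"dy":-0.024},
  {"dx":-0.0357,"dy":-0.024},
], squeeze=40)

```text
invalid input
```

arm_command([
  {"dx":-0.0357,"dy":-0.024},
  {"dx":-0.0357,"dy":-0.024},
  {"dx":-0.0357,"dy":-0.024},
  {"dx":-0.0357,"dy":-0.024},
  {"dx":-0.0357,"dy":-0.024},
  {"dx":-0.0357,"dy":-0.024},
  {"dx":-0.0357,"dy":-0.024},
  {"dx":-0.0357,"dy":-0.024},
  {"dx":-0.0357,"dy":-0.024},
  {"dx":-0.0357,"dy":-0.024},
  {"dx":-0.0357,"dy":-0.024},
  {"dx":-0.0357,"dy":-0.024},
])

```text
invalid input
```

```bash
cat >> h.py <<'E'
def to(x,y,z,yaw):
    s=env.observe();p=np.array(s["position"]);R=np.array(s["tool_rot"])
    cy=np.degrees(np.arctan2(R[1,1],R[0,1]));print("t",round(s["time_s"],2),"pos",p.round(4),"yaw",cy.round(2),"tilt",np.degrees(np.arccos(-R[2,2])).round(2),"w",round(s["grip_width"],4),"F",np.round(s["ft_force"],1))
    Y=np.radians(yaw);yy=np.array([np.cos(Y),np.sin(Y),0]);xx=np.array([-yy[1],yy[0],0])
    d=np.array([x,y,z])-p
    print("rz",np.radians((cy-yaw+180)%360-180).round(4),"then tool d",np.round([d@xx,d@yy,-d[2]],4),"before-turn d",(R.T@d).round(4))
E
python3 -c "
from h import *
to(.484,-.3055,.004,56)"
```

```text
t 1.45 pos [0.1429 0.5311 0.2313] yaw 74.94 tilt 0.0 w 0.0854 F [-0.1 -0.1  0.2]
rz 0.3306 then tool d [-0.7506 -0.5028  0.2273] before-turn d [-0.5467 -0.7193  0.2273]
```

arm_command([
  {"rx":0,"ry":0,"rz":0.11,"dx":0,"dy":0,"dz":0,"fingers":0.085},
  {"rx":0,"ry":0,"rz":0.11,"dx":0,"dy":0,"dz":0,"fingers":0.085},
  {"rx":0,"ry":0,"rz":0.11,"dx":0,"dy":0,"dz":0,"fingers":0.085},
  {"rx":0,"ry":0,"rz":0,"dx":-0.02,"dy":-0.0135,"dz":0,"fingers":0.085},
  {"rx":0,"ry":0,"rz":0,"dx":-0.036,"dy":-0.024,"dz":0,"fingers":0.085},
  {"rx":0,"ry":0,"rz":0,"dx":-0.036,"dy":-0.024,"dz":0,"fingers":0.085},
  {"rx":0,"ry":0,"rz":0,"dx":-0.036,"dy":-0.024,"dz":0,"fingers":0.085},
  {"rx":0,"ry":0,"rz":0,"dx":-0.036,"dy":-0.024,"dz":0,"fingers":0.085},
  {"rx":0,"ry":0,"rz":0,"dx":-0.036,"dy":-0.024,"dz":0,"fingers":0.085},
  {"rx":0,"ry":0,"rz":0,"dx":-0.036,"dy":-0.024,"dz":0,"fingers":0.085},
  {"rx":0,"ry":0,"rz":0,"dx":-0.036,"dy":-0.024,"dz":0,"fingers":0.085},
  {"rx":0,"ry":0,"rz":0,"dx":-0.036,"dy":-0.024,"dz":0,"fingers":0.085},
], squeeze=40)

```text
time_s: 2.65
position: [0.2838, 0.187, 0.2316]
tool_rot: [[-0.83, 0.558, 0.001], [0.558, 0.83, 0.0], [-0.001, 0.001, -1.0]]
ft_force: [0.0, -0.3, 0.3]
grip_width: 0.0849
gripper_force: 0.0
```

arm_command([
  {"rx":0,"ry":0,"rz":0,"dx":-0.036,"dy":-0.024,"dz":0,"fingers":0.085},
  {"rx":0,"ry":0,"rz":0,"dx":-0.036,"dy":-0.024,"dz":0,"fingers":0.085},
  {"rx":0,"ry":0,"rz":0,"dx":-0.036,"dy":-0.024,"dz":0,"fingers":0.085},
  {"rx":0,"ry":0,"rz":0,"dx":-0.036,"dy":-0.024,"dz":0,"fingers":0.085},
  {"rx":0,"ry":0,"rz":0,"dx":-0.036,"dy":-0.024,"dz":0,"fingers":0.085},
  {"rx":0,"ry":0,"rz":0,"dx":-0.036,"dy":-0.024,"dz":0,"fingers":0.085},
  {"rx":0,"ry":0,"rz":0,"dx":-0.036,"dy":-0.024,"dz":0,"fingers":0.085},
  {"rx":0,"ry":0,"rz":0,"dx":-0.036,"dy":-0.024,"dz":0,"fingers":0.085},
  {"rx":0,"ry":0,"rz":0,"dx":-0.036,"dy":-0.024,"dz":0.03,"fingers":0.085},
  {"rx":0,"ry":0,"rz":0,"dx":-0.036,"dy":-0.024,"dz":0.03,"fingers":0.085},
  {"rx":0,"ry":0,"rz":0,"dx":-0.03,"dy":-0.02,"dz":0.03,"fingers":0.085},
  {"rx":0,"ry":0,"rz":0,"dx":0,"dy":0,"dz":0,"fingers":0.085},
], squeeze=40)

```text
time_s: 3.85
position: [0.4598, -0.2436, 0.1402]
tool_rot: [[-0.828, 0.561, -0.005], [0.561, 0.828, 0.003], [0.006, 0.0, -1.0]]
ft_force: [-0.2, -0.3, 0.5]
grip_width: 0.0849
gripper_force: 0.0
```

```bash
python3 -c "
from h import *
im=env.get_image('wrist');cv2.imwrite('pics/w1.png',im['color'])
for r in env.tip_of('long_offcut_center',im)[:2]: print(r['p'],ray(im,r['location'],.012).round(4))
c=im['color'].astype(int)
m=((c[:,:,0]>110)&(c[:,:,2]>200)&(c[:,:,1]>180)).astype(np.uint8)
n,l,st,ce=cv2.connectedComponentsWithStats(m)
for i in range(1,n):
    if st[i,4]<300: continue
    ys,xs=np.where(l==i);W=np.array([ray(im,p,.022)[:2] for p in zip(xs,ys)],np.float32)*1000
    print(st[i],cv2.minAreaRect(W))
to(.484,-.3055,.004,56)"
```

```text
0.76 [ 0.4854 -0.3076  0.012 ]
[ 197  227   29   46 1221] ((483.7205505371094, -306.432861328125), (23.95641326904297, 41.90576934814453), 54.29376983642578)
[326 329  42  43 830] ((637.873291015625, -263.1483154296875), (39.04500961303711, 34.521846771240234), 84.82048034667969)
t 3.95 pos [ 0.4598 -0.2411  0.1437] yaw 55.98 tilt 0.11 w 0.0852 F [ 0.6  1.1 -0. ]
rz -0.0003 then tool d [-0.0561 -0.0399  0.1397] before-turn d [-0.0563 -0.0399  0.1396]
```

View pics/w1.png

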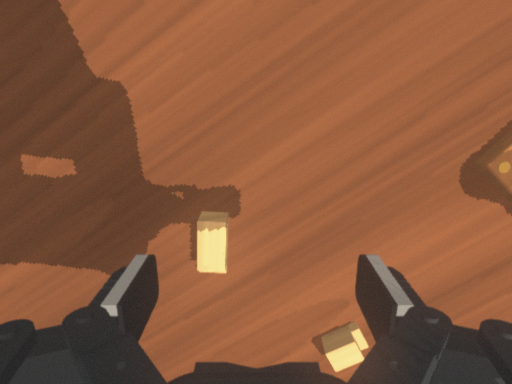

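The wrist view shows the long offcut at (212,242), square with the fingers; short one at (344,345). Descending to grasp the long one.

arm_command([
  {"rx":0,"ry":0,"rz":0,"dx":-0.03,"dy":-0.02,"dz":0.01,"fingers":0.06},
  {"rx":0,"ry":0,"rz":0,"dx":-0.027,"dy":-0.0204,"dz":0.02,"fingers":0.06},
  {"rx":0,"ry":0,"rz":0,"dx":0,"dy":0,"dz":0.03,"fingers":0.06},
  {"rx":0,"ry":0,"rz":0,"dx":0,"dy":0,"dz":0.03,"fingers":0.06},
  {"rx":0,"ry":0,"rz":0,"dx":0,"dy":0,"dz":0.03,"fingers":0.06},
  {"rx":0,"ry":0,"rz":0,"dx":0,"dy":0,"dz":0.013,"fingers":0.06},
  {"rx":0,"ry":0,"rz":0,"dx":0,"dy":0,"dz":0,"fingers":0.06},
  {"rx":0,"ry":0,"rz":0,"dx":0,"dy":0,"dz":0,"fingers":0.06},
], squeeze=40)

```text
time_s: 4.75
position: [0.4855, -0.3064, 0.0131]
tool_rot: [[-0.83, 0.558, 0.002], [0.558, 0.83, -0.002], [-0.003, -0.0, -1.0]]
ft_force: [-0.7, 0.3, 0.3]
grip_width: 0.06
gripper_force: 0.0
```

```bash
python3 -c "
from h import *
to(.4845,-.3065,.004,56)"
```

```text
t 4.75 pos [ 0.4855 -0.3064  0.0131] yaw 56.07 tilt 0.15 w 0.06 F [-0.7  0.3  0.3]
rz 0.0012 then tool d [ 0.0008 -0.0006  0.0091] before-turn d [ 0.0008 -0.0006  0.0091]
```

arm_command([
  {"rx":0,"ry":0,"rz":0,"dx":0,"dy":0,"dz":0.0085,"fingers":0.06},
  {"rx":0,"ry":0,"rz":0,"dx":0,"dy":0,"dz":0,"fingers":0.06},
  {"rx":0,"ry":0,"rz":0,"dx":0,"dy":0,"dz":0,"fingers":0.015},
  {"rx":0,"ry":0,"rz":0,"dx":0,"dy":0,"dz":0,"fingers":0.015},
  {"rx":0,"ry":0,"rz":0,"dx":0,"dy":0,"dz":0,"fingers":0.015},
  {"rx":0,"ry":0,"rz":0,"dx":0,"dy":0,"dz":0,"fingers":0.015},
  {"rx":0,"ry":0,"rz":0,"dx":0,"dy":0,"dz":0,"fingers":0.015},
  {"rx":0,"ry":0,"rz":0,"dx":0,"dy":0,"dz":0,"fingers":0.015},
], squeeze=40)

```text
time_s: 5.55
position: [0.485, -0.3065, 0.0033]
tool_rot: [[-0.829, 0.559, 0.001], [0.559, 0.829, -0.001], [-0.001, -0.0, -1.0]]
ft_force: [-1.4, 0.3, 5.9]
grip_width: 0.0231
gripper_force: 40.7
```

arm_command([
  {"rx":0,"ry":0,"rz":0,"dx":0,"dy":0,"dz":-0.03,"fingers":0.015},
  {"rx":0,"ry":0,"rz":0,"dx":0,"dy":0,"dz":-0.045,"fingers":0.015},
  {"rx":0,"ry":0,"rz":0,"dx":0,"dy":0,"dz":-0.045,"fingers":0.015},
  {"rx":0,"ry":0,"rz":0,"dx":0.01,"dy":0.014,"dz":-0.04,"fingers":0.015},
  {"rx":0,"ry":0,"rz":0,"dx":0.02,"dy":0.027,"dz":-0.025,"fingers":0.015},
  {"rx":0,"ry":0,"rz":0,"dx":0.026,"dy":0.035,"dz":0,"fingers":0.015},
  {"rx":0,"ry":0,"rz":0,"dx":0.026,"dy":0.035,"dz":0,"fingers":0.015},
  {"rx":0,"ry":0,"rz":0,"dx":0.026,"dy":0.035,"dz":0,"fingers":0.015},
  {"rx":0,"ry":0,"rz":0,"dx":0.026,"dy":0.035,"dz":0,"fingers":0.015},
  {"rx":0,"ry":0,"rz":0,"dx":0.026,"dy":0.035,"dz":0,"fingers":0.015},
  {"rx":0,"ry":0,"rz":0,"dx":0.026,"dy":0.035,"dz":0,"fingers":0.015},
  {"rx":0,"ry":0,"rz":0,"dx":0.026,"dy":0.035,"dz":0,"fingers":0.015},
], squeeze=40)

```text
time_s: 6.75
position: [0.4681, 0.0511, 0.1877]
tool_rot: [[-0.829, 0.559, -0.0], [0.559, 0.829, 0.0], [0.0, -0.0, -1.0]]
ft_force: [0.5, -0.6, 0.2]
grip_width: 0.0237
gripper_force: 40.1
```

```bash
python3 -c "
from h import *
im=env.get_image('wrist');cv2.imwrite('pics/w2.png',im['color'])
for q,z in(('tin_in',.004),('tin',0),('cap_top',.136)):
  for r in env.tip_of(q,im)[:2]: print(q,round(r['p'],2),r['location'],ray(im,r['location'],z).round(4))
to(.461,.215,.012,56)"
```

```text
tin_in 0.73 [425.6, 62.1] [0.4728 0.2294 0.004 ]
tin 0.86 [423.5, 61.4] [0.472  0.2298 0.    ]
cap_top 0.62 [261.9, 363.4] [ 0.562  -0.0078  0.136 ]
t 6.95 pos [0.4685 0.05   0.1877] yaw 56.16 tilt 0.03 w 0.0229 F [ 0.6  0.1 -1.3]
rz 0.0027 then tool d [0.0984 0.1326 0.1757] before-turn d [0.098  0.1329 0.1756]
```

View pics/w2.png

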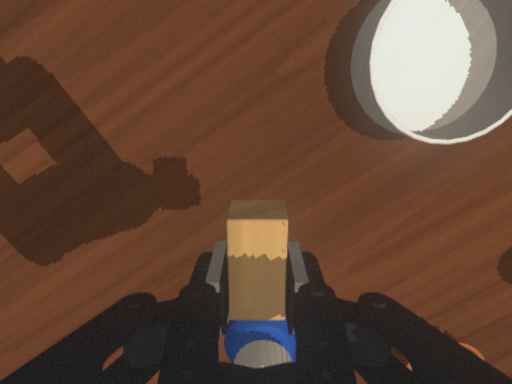

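The offcut is held square at (257,260) and the tin stands at (425,62), which puts its centre at (0.472, 0.2295). Placing it now.

arm_command([
  {"rx":0,"ry":0,"rz":0,"dx":0.0245,"dy":0.033,"dz":0,"fingers":0.015},
  {"rx":0,"ry":0,"rz":0,"dx":0.0245,"dy":0.033,"dz":0,"fingers":0.015},
  {"rx":0,"ry":0,"rz":0,"dx":0.0245,"dy":0.033,"dz":0,"fingers":0.015},
  {"rx":0,"ry":0,"rz":0,"dx":0.0235,"dy":0.0335,"dz":0,"fingers":0.015},
  {"rx":0,"ry":0,"rz":0,"dx":0,"dy":0,"dz":0.03,"fingers":0.015},
  {"rx":0,"ry":0,"rz":0,"dx":0,"dy":0,"dz":0.04,"fingers":0.015},
  {"rx":0,"ry":0,"rz":0,"dx":0,"dy":0,"dz":0.035,"fingers":0.015},
  {"rx":0,"ry":0,"rz":0,"dx":0,"dy":0,"dz":0.03,"fingers":0.015},
  {"rx":0,"ry":0,"rz":0,"dx":0,"dy":0,"dz":0.025,"fingers":0.015},
  {"rx":0,"ry":0,"rz":0,"dx":0,"dy":0,"dz":0.012,"fingers":0.015},
  {"rx":0,"ry":0,"rz":0,"dx":0,"dy":0,"dz":0,"fingers":0.015},
  {"rx":0,"ry":0,"rz":0,"dx":0,"dy":0,"dz":0,"fingers":0.015},
], squeeze=40)

```text
time_s: 8.15
position: [0.463, 0.2127, 0.0161]
tool_rot: [[-0.829, 0.56, 0.0], [0.56, 0.829, -0.0], [-0.0, 0.0, -1.0]]
ft_force: [-0.4, 0.1, -0.1]
grip_width: 0.023
gripper_force: 40.1
```

arm_command([
  {"rx":0,"ry":0,"rz":0,"dx":0,"dy":0,"dz":0.006,"fingers":0.015},
  {"rx":0,"ry":0,"rz":0,"dx":0,"dy":0,"dz":0,"fingers":0.04},
  {"rx":0,"ry":0,"rz":0,"dx":0,"dy":0,"dz":0,"fingers":0.04},
  {"rx":0,"ry":0,"rz":0,"dx":0,"dy":0,"dz":0,"fingers":0.04},
  {"rx":0,"ry":0,"rz":0,"dx":0,"dy":0,"dz":-0.03,"fingers":0.04},
  {"rx":0,"ry":0,"rz":0,"dx":0,"dy":0,"dz":-0.045,"fingers":0.04},
  {"rx":0,"ry":0,"rz":0,"dx":0,"dy":0,"dz":-0.045,"fingers":0.06},
  {"rx":0,"ry":0,"rz":0.145,"dx":0,"dy":0,"dz":-0.04,"fingers":0.06},
  {"rx":0,"ry":0,"rz":0.145,"dx":0,"dy":0,"dz":-0.03,"fingers":0.06},
  {"rx":0,"ry":0,"rz":0.145,"dx":0,"dy":0,"dz":0,"fingers":0.06},
  {"rx":0,"ry":0,"rz":0.145,"dx":0,"dy":0,"dz":0,"fingers":0.06},
  {"rx":0,"ry":0,"rz":0.145,"dx":0,"dy":0,"dz":0,"fingers":0.06},
], squeeze=40)

```text
time_s: 9.35
position: [0.462, 0.2134, 0.2002]
tool_rot: [[-0.245, 0.97, 0.0], [0.97, 0.245, -0.0], [-0.0, 0.0, -1.0]]
ft_force: [-0.2, -0.8, -0.5]
grip_width: 0.0602
gripper_force: 0.0
```

arm_command([
  {"rx":0,"ry":0,"rz":0.14,"dx":0,"dy":0,"dz":0,"fingers":0.06},
  {"rx":0,"ry":0,"rz":0.14,"dx":0,"dy":0,"dz":0,"fingers":0.06},
  {"rx":0,"ry":0,"rz":0,"dx":0,"dy":0,"dz":0,"fingers":0.06},
  {"rx":0,"ry":0,"rz":0,"dx":0,"dy":0,"dz":0,"fingers":0.06},
], squeeze=40)

```text
time_s: 9.75
position: [0.4621, 0.2134, 0.1999]
tool_rot: [[0.023, 1.0, -0.0], [1.0, -0.023, -0.0], [-0.0, -0.0, -1.0]]
ft_force: [-0.9, 0.1, -0.4]
grip_width: 0.06
gripper_force: 0.0
```

```bash
python3 -c "
from h import *
for n in('top','wrist'):
  im=env.get_image(n)
  for q,z in(('tin_in',.004),('long_offcut_center',.016),('short_offcut_center',.012)):
    for r in env.tip_of(q,im)[:2]: print(n,q,round(r['p'],2),np.round(r['location']),ray(im,r['location'],z).round(4))
to(.643,-.265,.12,-1.5)"
```

```text
top tin_in 0.91 [176. 246.] [0.4681 0.2251 0.004 ]
top long_offcut_center 0.69 [180. 247.] [0.4666 0.2124 0.016 ]
top short_offcut_center 0.65 [360. 180.] [ 0.641  -0.2706  0.012 ]
wrist tin_in 0.81 [266. 149.] [0.4723 0.2289 0.004 ]
wrist long_offcut_center 0.62 [256. 170.] [0.4619 0.2106 0.016 ]
t 10.15 pos [0.4623 0.2135 0.1998] yaw -1.52 tilt 0.0 w 0.0603 F [0.3 0.8 0.9]
rz -0.0003 then tool d [-0.4736  0.1932  0.0798] before-turn d [-0.4735  0.1933  0.0798]
```

arm_command([
  {"rx":0,"ry":0,"rz":0,"dx":-0.039,"dy":0.016,"dz":0,"fingers":0.06},
  {"rx":0,"ry":0,"rz":0,"dx":-0.039,"dy":0.016,"dz":0,"fingers":0.06},
  {"rx":0,"ry":0,"rz":0,"dx":-0.039,"dy":0.016,"dz":0,"fingers":0.06},
  {"rx":0,"ry":0,"rz":0,"dx":-0.039,"dy":0.016,"dz":0,"fingers":0.06},
  {"rx":0,"ry":0,"rz":0,"dx":-0.039,"dy":0.016,"dz":0,"fingers":0.06},
  {"rx":0,"ry":0,"rz":0,"dx":-0.039,"dy":0.016,"dz":0,"fingers":0.06},
  {"rx":0,"ry":0,"rz":0,"dx":-0.039,"dy":0.016,"dz":0,"fingers":0.06},
  {"rx":0,"ry":0,"rz":0,"dx":-0.039,"dy":0.016,"dz":0,"fingers":0.06},
  {"rx":0,"ry":0,"rz":0,"dx":-0.039,"dy":0.016,"dz":0,"fingers":0.06},
  {"rx":0,"ry":0,"rz":0,"dx":-0.039,"dy":0.016,"dz":0.02,"fingers":0.06},
  {"rx":0,"ry":0,"rz":0,"dx":-0.039,"dy":0.016,"dz":0.03,"fingers":0.06},
  {"rx":0,"ry":0,"rz":0,"dx":0,"dy":0,"dz":0.03,"fingers":0.06},
], squeeze=40)

```text
time_s: 11.35
position: [0.6269, -0.2237, 0.1192]
tool_rot: [[0.031, 1.0, 0.001], [1.0, -0.031, -0.002], [-0.002, 0.001, -1.0]]
ft_force: [0.4, 0.7, -1.0]
grip_width: 0.0599
gripper_force: 0.0
```

```bash
python3 -c "
from h import *
env.get_image('top')
im=env.get_image('wrist');cv2.imwrite('pics/w3.png',im['color'])
for r in env.tip_of('short_offcut_center',im)[:2]: print(r['p'],np.round(r['location']),ray(im,r['location'],.012).round(4))
for r in env.look_for('short_offcut_center',im)[:1]:
  b=r['box'];print(np.round(b),[ray(im,p,.02).round(3)[:2].tolist() for p in((b[0],b[1]),(b[2],b[1]),(b[2],b[3]),(b[0],b[3]))])
to(.643,-.269,.004,-1.5)"
```

```text
0.96 [285. 247.] [ 0.6449 -0.2652  0.012 ]
[265. 220. 300. 278.] [[0.629, -0.239], [0.655, -0.24], [0.655, -0.289], [0.628, -0.288]]
t 11.55 pos [ 0.6262 -0.2184  0.1215] yaw -1.51 tilt 0.02 w 0.0601 F [-0.2  0.3  0.6]
rz -0.0002 then tool d [-0.0501  0.0181  0.1175] before-turn d [-0.0502  0.0181  0.1175]
```

View pics/w3.png

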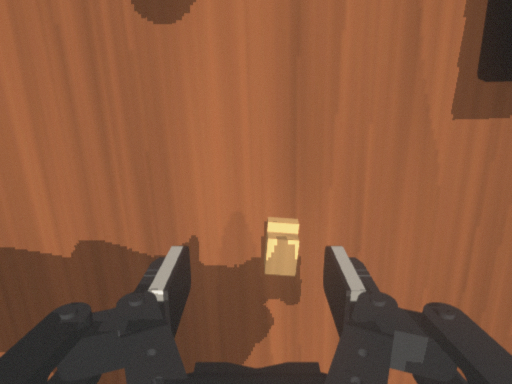

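The short offcut sits at (282,247) with its step toward +y, square with the fingers. Grasping.

arm_command([
  {"rx":0,"ry":0,"rz":0,"dx":-0.024,"dy":0.009,"dz":0.01,"fingers":0.06},
  {"rx":0,"ry":0,"rz":0,"dx":-0.024,"dy":0.009,"dz":0.02,"fingers":0.06},
  {"rx":0,"ry":0,"rz":0,"dx":0,"dy":0,"dz":0.03,"fingers":0.06},
  {"rx":0,"ry":0,"rz":0,"dx":0,"dy":0,"dz":0.03,"fingers":0.06},
  {"rx":0,"ry":0,"rz":0,"dx":0,"dy":0,"dz":0.016,"fingers":0.06},
  {"rx":0,"ry":0,"rz":0,"dx":0,"dy":0,"dz":0.008,"fingers":0.06},
  {"rx":0,"ry":0,"rz":0,"dx":0,"dy":0,"dz":0.002,"fingers":0.06},
  {"rx":0,"ry":0,"rz":0,"dx":0,"dy":0,"dz":0,"fingers":0.06},
], squeeze=40)

```text
time_s: 12.35
position: [0.6436, -0.2673, 0.0066]
tool_rot: [[0.026, 1.0, 0.002], [1.0, -0.026, -0.001], [-0.001, 0.002, -1.0]]
ft_force: [0.2, -0.1, -0.5]
grip_width: 0.0598
gripper_force: 0.0
```

arm_command([
  {"rx":0,"ry":0,"rz":0,"dx":0,"dy":0,"dz":0,"fingers":0.015},
  {"rx":0,"ry":0,"rz":0,"dx":0,"dy":0,"dz":0,"fingers":0.015},
  {"rx":0,"ry":0,"rz":0,"dx":0,"dy":0,"dz":0,"fingers":0.015},
  {"rx":0,"ry":0,"rz":0,"dx":0,"dy":0,"dz":0,"fingers":0.015},
  {"rx":0,"ry":0,"rz":0,"dx":0,"dy":0,"dz":0,"fingers":0.015},
  {"rx":0,"ry":0,"rz":0,"dx":0,"dy":0,"dz":0,"fingers":0.015},
], squeeze=40)

```text
time_s: 12.95
position: [0.6433, -0.2675, 0.0059]
tool_rot: [[0.027, 1.0, 0.001], [1.0, -0.027, -0.001], [-0.001, 0.002, -1.0]]
ft_force: [-0.2, 0.5, 6.1]
grip_width: 0.0231
gripper_force: 40.6
```

arm_command([
  {"rx":0,"ry":0,"rz":0,"dx":0,"dy":0,"dz":-0.03,"fingers":0.015},
  {"rx":0,"ry":0,"rz":0,"dx":0,"dy":0,"dz":-0.045,"fingers":0.015},
  {"rx":0,"ry":0,"rz":0,"dx":0,"dy":0,"dz":-0.045,"fingers":0.015},
  {"rx":0,"ry":0,"rz":0,"dx":0,"dy":0,"dz":-0.045,"fingers":0.015},
  {"rx":0,"ry":0,"rz":0,"dx":0.02,"dy":-0.007,"dz":-0.035,"fingers":0.015},
  {"rx":0,"ry":0,"rz":0,"dx":0.039,"dy":-0.013,"dz":0,"fingers":0.015},
  {"rx":0,"ry":0,"rz":0,"dx":0.039,"dy":-0.013,"dz":0,"fingers":0.015},
  {"rx":0,"ry":0,"rz":0,"dx":0.039,"dy":-0.013,"dz":0,"fingers":0.015},
  {"rx":0,"ry":0,"rz":0,"dx":0.039,"dy":-0.013,"dz":0,"fingers":0.015},
  {"rx":0,"ry":0,"rz":0,"dx":0.039,"dy":-0.013,"dz":0,"fingers":0.015},
  {"rx":0,"ry":0,"rz":0,"dx":0.039,"dy":-0.013,"dz":0,"fingers":0.015},
  {"rx":0,"ry":0,"rz":0,"dx":0.039,"dy":-0.013,"dz":0,"fingers":0.015},
], squeeze=40)

```text
time_s: 14.15
position: [0.5519, 0.0298, 0.2048]
tool_rot: [[0.027, 1.0, -0.0], [1.0, -0.027, 0.0], [0.0, -0.0, -1.0]]
ft_force: [0.5, -0.2, 0.2]
grip_width: 0.0233
gripper_force: 39.8
```

arm_command([
  {"rx":0,"ry":0,"rz":0,"dx":0.039,"dy":-0.013,"dz":0,"fingers":0.015},
  {"rx":0,"ry":0,"rz":0,"dx":0.039,"dy":-0.013,"dz":0,"fingers":0.015},
  {"rx":0,"ry":0,"rz":0,"dx":0.039,"dy":-0.013,"dz":0,"fingers":0.015},
  {"rx":0,"ry":0,"rz":0,"dx":0.039,"dy":-0.013,"dz":0,"fingers":0.015},
  {"rx":0,"ry":0,"rz":-0.145,"dx":0.03,"dy":-0.01,"dz":0,"fingers":0.015},
  {"rx":0,"ry":0,"rz":-0.145,"dx":0,"dy":0,"dz":0,"fingers":0.015},
  {"rx":0,"ry":0,"rz":-0.145,"dx":0,"dy":0,"dz":0,"fingers":0.015},
  {"rx":0,"ry":0,"rz":-0.145,"dx":0,"dy":0,"dz":0,"fingers":0.015},
  {"rx":0,"ry":0,"rz":-0.145,"dx":0,"dy":0,"dz":0,"fingers":0.015},
  {"rx":0,"ry":0,"rz":-0.14,"dx":0,"dy":0,"dz":0,"fingers":0.015},
  {"rx":0,"ry":0,"rz":-0.14,"dx":0,"dy":0,"dz":0,"fingers":0.015},
  {"rx":0,"ry":0,"rz":0,"dx":0,"dy":0,"dz":0,"fingers":0.015},
], squeeze=40)

```text
time_s: 15.35
position: [0.4957, 0.2158, 0.2048]
tool_rot: [[-0.83, 0.558, -0.0], [0.558, 0.83, -0.0], [0.0, -0.0, -1.0]]
ft_force: [0.6, -0.4, -0.7]
grip_width: 0.0234
gripper_force: 39.8
```

```bash
python3 -c "
from h import *
to(.4855,.249,.036,56)
im=env.get_image('scene')
for q,z in(('cap_top',.136),('bottle',0)):
    for r in env.tip_of(q,im)[:2]: print(q,round(r['p'],2),np.round(r['location']),ray(im,r['location'],z).round(4))
"
```

```text
t 15.35 pos [0.4957 0.2158 0.2048] yaw 56.1 tilt 0.02 w 0.0234 F [ 0.6 -0.4 -0.7]
rz 0.0018 then tool d [0.027  0.0218 0.1688] before-turn d [0.0269 0.0219 0.1688]
cap_top 0.66 [256. 167.] [ 0.5895 -0.0263  0.136 ]
bottle 0.81 [254. 218.] [ 0.5896 -0.0316  0.    ]
bottle 0.56 [397. 240.] [0.7299 0.2598 0.    ]
```

arm_command([
  {"rx":0,"ry":0,"rz":0,"dx":0.027,"dy":0.022,"dz":0,"fingers":0.015},
  {"rx":0,"ry":0,"rz":0,"dx":0,"dy":0,"dz":0.035,"fingers":0.015},
  {"rx":0,"ry":0,"rz":0,"dx":0,"dy":0,"dz":0.035,"fingers":0.015},
  {"rx":0,"ry":0,"rz":0,"dx":0,"dy":0,"dz":0.035,"fingers":0.015},
  {"rx":0,"ry":0,"rz":0,"dx":0,"dy":0,"dz":0.035,"fingers":0.015},
  {"rx":0,"ry":0,"rz":0,"dx":0,"dy":0,"dz":0.027,"fingers":0.015},
  {"rx":0,"ry":0,"rz":0,"dx":0,"dy":0,"dz":0.003,"fingers":0.015},
  {"rx":0,"ry":0,"rz":0,"dx":0,"dy":0,"dz":0,"fingers":0.015},
  {"rx":0,"ry":0,"rz":0,"dx":0,"dy":0,"dz":0,"fingers":0.036},
  {"rx":0,"ry":0,"rz":0,"dx":0,"dy":0,"dz":0,"fingers":0.036},
  {"rx":0,"ry":0,"rz":0,"dx":0,"dy":0,"dz":0,"fingers":0.036},
  {"rx":0,"ry":0,"rz":0,"dx":0,"dy":0,"dz":-0.02,"fingers":0.036},
], squeeze=40)

```text
time_s: 16.7
position: [0.4848, 0.2489, 0.054]
tool_rot: [[-0.829, 0.559, -0.003], [0.559, 0.829, -0.001], [0.002, -0.002, -1.0]]
ft_force: [0.5, 1.0, -0.4]
grip_width: 0.0356
gripper_force: 0.0
```

arm_command([
  {"rx":0,"ry":0,"rz":0,"dx":0,"dy":0,"dz":-0.04,"fingers":0.036},
  {"rx":0,"ry":0,"rz":0,"dx":0,"dy":0,"dz":-0.045,"fingers":0.036},
  {"rx":0,"ry":0,"rz":0,"dx":0,"dy":0,"dz":-0.045,"fingers":0.07},
  {"rx":0,"ry":0,"rz":0,"dx":0,"dy":0,"dz":-0.03,"fingers":0.07},
  {"rx":0,"ry":0,"rz":0,"dx":0,"dy":0,"dz":0,"fingers":0.07},
], squeeze=40)

```text
time_s: 17.2
position: [0.4871, 0.2497, 0.2199]
tool_rot: [[-0.829, 0.559, 0.009], [0.559, 0.829, 0.002], [-0.006, 0.007, -1.0]]
ft_force: [0.4, -0.6, -0.0]
grip_width: 0.0698
gripper_force: 0.0
```

```bash
python3 -c "
from h import *
im=env.get_image('wrist');cv2.imwrite('pics/w4.png',im['color'])
for q,z in(('tin_in',.004),('long_offcut_center',.016),('short_offcut_center',.016),('cap_top',.136)):
    for r in env.tip_of(q,im)[:2]: print(q,round(r['p'],2),np.round(r['location']),ray(im,r['location'],z).round(4))
to(.587,-.022,.2,-32)
"
```

```text
tin_in 0.84 [232. 158.] [0.4727 0.2301 0.004 ]
long_offcut_center 0.59 [208. 159.] [0.458  0.2114 0.016 ]
short_offcut_center 0.56 [255. 161.] [0.4868 0.2493 0.016 ]
t 17.45 pos [0.4852 0.249  0.2136] yaw 56.03 tilt 0.15 w 0.0699 F [0.8 0.3 0.7]
rz 1.5365 then tool d [-0.1759  0.23    0.0136] before-turn d [-0.2359 -0.1679  0.0135]
```

View pics/w4.png

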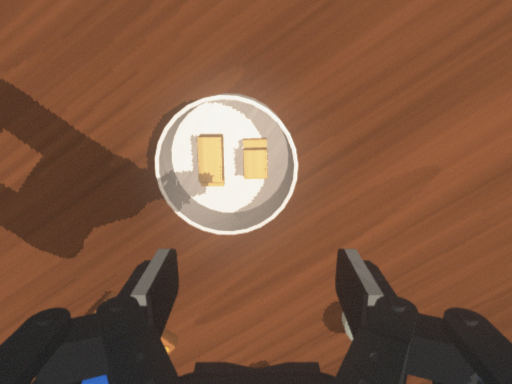

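The tin is upright, with both offcuts flat inside at (209,159) and (255,160), so step 1 is done. Next I go to an observation pose next to the bottle and turn to yaw −30°.

arm_command([
  {"rx":0,"ry":0,"rz":0,"dx":-0.03,"dy":-0.0285,"dz":0,"fingers":0.07},
  {"rx":0,"ry":0,"rz":0,"dx":-0.03,"dy":-0.0285,"dz":0,"fingers":0.07},
  {"rx":0,"ry":0,"rz":0,"dx":-0.03,"dy":-0.0285,"dz":0,"fingers":0.07},
  {"rx":0,"ry":0,"rz":0,"dx":-0.03,"dy":-0.0285,"dz":0,"fingers":0.07},
  {"rx":0,"ry":0,"rz":0,"dx":-0.03,"dy":-0.0285,"dz":0,"fingers":0.07},
  {"rx":0,"ry":0,"rz":0,"dx":-0.03,"dy":-0.0285,"dz":0,"fingers":0.07},
  {"rx":0,"ry":0,"rz":0,"dx":-0.03,"dy":-0.0285,"dz":0,"fingers":0.07},
  {"rx":0,"ry":0,"rz":0,"dx":-0.03,"dy":-0.0285,"dz":0,"fingers":0.07},
  {"rx":0,"ry":0,"rz":0.125,"dx":0,"dy":0,"dz":0,"fingers":0.07},
  {"rx":0,"ry":0,"rz":0.125,"dx":0,"dy":0,"dz":0,"fingers":0.07},
  {"rx":0,"ry":0,"rz":0.125,"dx":0,"dy":0,"dz":0,"fingers":0.07},
  {"rx":0,"ry":0,"rz":0.125,"dx":0,"dy":0,"dz":0,"fingers":0.07},
], squeeze=40)

```text
time_s: 18.65
position: [0.5571, -0.0741, 0.2136]
tool_rot: [[-0.455, 0.89, -0.002], [0.89, 0.455, 0.001], [0.002, -0.002, -1.0]]
ft_force: [-0.4, 0.0, -0.7]
grip_width: 0.07
gripper_force: 0.0
```

arm_command([
  {"rx":0,"ry":0,"rz":0.125,"dx":0,"dy":0,"dz":0,"fingers":0.07},
  {"rx":0,"ry":0,"rz":0.125,"dx":0,"dy":0,"dz":0,"fingers":0.07},
  {"rx":0,"ry":0,"rz":0.125,"dx":0,"dy":0,"dz":0,"fingers":0.07},
  {"rx":0,"ry":0,"rz":0.125,"dx":0,"dy":0,"dz":0,"fingers":0.07},
  {"rx":0,"ry":0,"rz":0.125,"dx":0,"dy":0,"dz":0,"fingers":0.07},
  {"rx":0,"ry":0,"rz":0.125,"dx":0,"dy":0,"dz":0,"fingers":0.07},
  {"rx":0,"ry":0,"rz":0.125,"dx":0,"dy":0,"dz":0,"fingers":0.07},
  {"rx":0,"ry":0,"rz":0.125,"dx":0,"dy":0,"dz":0,"fingers":0.07},
  {"rx":0,"ry":0,"rz":0,"dx":0,"dy":0,"dz":0,"fingers":0.07},
  {"rx":0,"ry":0,"rz":0,"dx":0,"dy":0,"dz":0,"fingers":0.07},
], squeeze=40)

```text
time_s: 19.65
position: [0.5572, -0.0739, 0.2141]
tool_rot: [[0.496, 0.868, -0.001], [0.868, -0.496, 0.001], [-0.0, -0.001, -1.0]]
ft_force: [0.7, -0.1, -1.2]
grip_width: 0.0698
gripper_force: 0.0
```

```bash
python3 -c "
from h import *
im=env.get_image('wrist');cv2.imwrite('pics/w5.png',im['color'])
for q,z in(('cap_top',.136),('cap',.104)):
    for r in env.tip_of(q,im)[:2]: print(q,round(r['p'],2),np.round(r['location']),ray(im,r['location'],z).round(4))
g=cv2.cvtColor(im['color'],cv2.COLOR_BGR2GRAY);c=im['color'].astype(int)
m=((c.min(2)>110)).astype(np.uint8);n,l,st,ce=cv2.connectedComponentsWithStats(m)
for i in range(1,n):
  if st[i,4]>800:
    ys,xs=np.where(l==i);h=cv2.convexHull(np.c_[xs,ys].astype(np.float32))[:,0]
    W=np.array([ray(im,p,.136)[:2] for p in h],np.float32)*1000
    print(st[i],cv2.minEnclosingCircle(W))
to(.587,-.022,.16,-30);print(env.observe()['q'])
"
```

```text
cap_top 0.74 [259. 116.] [ 0.5872 -0.0246  0.136 ]
cap 0.78 [258. 111.] [ 0.5869 -0.0232  0.104 ]
[ 212   55   96   97 5404] ((590.989013671875, -20.33707618713379), 31.892972946166992)
t 19.8 pos [ 0.5574 -0.074   0.2146] yaw -29.8 tilt 0.03 w 0.07 F [0.3 0.3 0.4]
rz 0.0034 then tool d [ 0.0598 -0.0003  0.0546] before-turn d [ 0.0598 -0.0001  0.0546]
[-1.96234055e+01  2.37556544e+01  7.40392899e+01 -7.01028246e-05
  8.22338569e+01  1.01813712e+01]
```

View pics/w5.png

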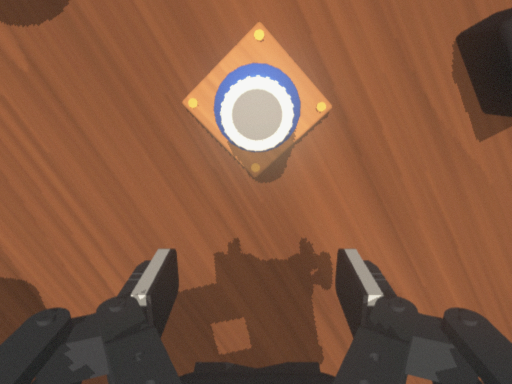

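The cap's white disc is centred at about (257,113), with the holder corners at (260,22), (331,105), (256,178) and (183,101). I convert both to world positions.

```bash
python3 -c "
from h import *
im=env.get_image('wrist')
for p in((257.5,113),(220,113),(295,113),(257,76),(257,152)): print(ray(im,p,.136).round(4)[:2])
c=np.mean([ray(im,p,.02) for p in((260,22),(331,105),(256,178),(183,101))],0);print('holder',c)
C=np.array([.587,-.0235])
t=np.linspace(0,6.28,200)
for zz,col in((.136,(0,0,255)),):
  P=np.c_[C[0]+.0235*np.cos(t),C[1]+.0235*np.sin(t),0*t+zz]
  u=proj(im,P);print('pred ext',u.min(0),u.max(0))
"
```

```text
[ 0.5876 -0.0226]
[ 0.5671 -0.0108]
[ 0.6081 -0.0343]
[ 0.5983 -0.0032]
[ 0.575 -0.044]
holder [ 0.58752616 -0.02317314  0.02      ]
pred ext [220.1713698   75.49754246] [294.63721616 151.64601319]
```

arm_command([
  {"rx":0,"ry":0,"rz":0,"dx":0.03,"dy":0,"dz":0,"fingers":0.07},
  {"rx":0,"ry":0,"rz":0,"dx":0.0287,"dy":0.0005,"dz":0,"fingers":0.07},
  {"rx":0,"ry":0,"rz":0,"dx":0,"dy":0,"dz":0.025,"fingers":0.07},
  {"rx":0,"ry":0,"rz":0,"dx":0,"dy":0,"dz":0.025,"fingers":0.07},
  {"rx":0,"ry":0,"rz":0,"dx":0,"dy":0,"dz":0.025,"fingers":0.07},
  {"rx":0,"ry":0,"rz":0,"dx":0,"dy":0,"dz":0.015,"fingers":0.07},
  {"rx":0,"ry":0,"rz":0,"dx":0,"dy":0,"dz":0.011,"fingers":0.07},
  {"rx":0,"ry":0,"rz":0,"dx":0,"dy":0,"dz":0,"fingers":0.07},
  {"rx":0,"ry":0,"rz":0,"dx":0,"dy":0,"dz":0,"fingers":0.07},
], squeeze=60)

```text
time_s: 20.75
position: [0.5875, -0.0234, 0.1145]
tool_rot: [[0.498, 0.867, 0.001], [0.867, -0.498, -0.0], [0.0, 0.001, -1.0]]
ft_force: [-0.6, 0.1, 0.7]
grip_width: 0.0701
gripper_force: 0.0
```

```bash
python3 -c "
from h import *
to(.587,-.0233,.1135,-30);print(env.observe()['q'])"
```

```text
t 20.75 pos [ 0.5875 -0.0234  0.1145] yaw -29.89 tilt 0.05 w 0.0701 F [-0.6  0.1  0.7]
rz 0.0019 then tool d [-0.0001 -0.0005  0.001 ] before-turn d [-0.0001 -0.0005  0.001 ]
[-1.38137773e+01  3.15239960e+01  7.83218782e+01  1.62337843e-03
  7.01026013e+01  1.60778814e+01]
```

arm_command([
  {"rx":0,"ry":0,"rz":0,"dx":0,"dy":-0.0005,"dz":0.001,"fingers":0.07},
  {"rx":0,"ry":0,"rz":0,"dx":0,"dy":0,"dz":0,"fingers":0.035},
  {"rx":0,"ry":0,"rz":0,"dx":0,"dy":0,"dz":0,"fingers":0.035},
  {"rx":0,"ry":0,"rz":0,"dx":0,"dy":0,"dz":0,"fingers":0.035},
  {"rx":0,"ry":0,"rz":0,"dx":0,"dy":0,"dz":0,"fingers":0.035},
  {"rx":0,"ry":0,"rz":0,"dx":0,"dy":0,"dz":0,"fingers":0.035},
], squeeze=70)

```text
time_s: 21.35
position: [0.5869, -0.0231, 0.1137]
tool_rot: [[0.499, 0.867, 0.001], [0.867, -0.499, -0.0], [0.0, 0.001, -1.0]]
ft_force: [-1.7, -0.4, 5.9]
grip_width: 0.0444
gripper_force: 70.3
```

arm_command([
  {"rx":0,"ry":0,"rz":0,"dx":0,"dy":0,"dz":0.002,"fingers":0.035},
  {"rx":0,"ry":0,"rz":0,"dx":0,"dy":0,"dz":0.002,"fingers":0.035},
  {"rx":0,"ry":0,"rz":0,"dx":0,"dy":0,"dz":0.001,"fingers":0.035},
  {"rx":0,"ry":0,"rz":0,"dx":0,"dy":0,"dz":0,"fingers":0.035},
  {"rx":0,"ry":0,"rz":0,"dx":0,"dy":0,"dz":0,"fingers":0.035},
  {"rx":0,"ry":0,"rz":0,"dx":0,"dy":0,"dz":0,"fingers":0.035},
], squeeze=70)

```text
time_s: 21.95
position: [0.5869, -0.0231, 0.1091]
tool_rot: [[0.499, 0.867, 0.002], [0.867, -0.499, -0.0], [0.0, 0.002, -1.0]]
ft_force: [-2.5, 0.1, 8.0]
grip_width: 0.0441
gripper_force: 70.5
```

```bash
python3 -c "
from h import *
to(.587,-.0233,.1075,-30)
for i in range(3):env.get_image('top');s=env.observe();print(s['position'].tolist() if hasattr(s['position'],'tolist') else s['position'],s['ft_force'],s['wrist_torque'])"
```

```text
t 21.95 pos [ 0.5869 -0.0231  0.1091] yaw -29.9 tilt 0.09 w 0.0441 F [-2.5  0.1  8. ]
rz 0.0017 then tool d [-0.0001  0.0002  0.0016] before-turn d [-0.0001  0.0002  0.0016]
[0.5869081338030686, -0.023121718871077186, 0.10916474286320245] [-1.79136282  0.95044698  8.79766699] [ 0.09928867  0.51792803 -0.02974295]
[0.5869140403556152, -0.023143040423644696, 0.10915022844634964] [-2.93685301  0.27250621  7.12900132] [0.07721682 0.46531948 0.01746454]
[0.586905782700254, -0.023124312939653793, 0.10912093018939437] [-3.3605226   0.60544262  8.12344269] [ 0.09057275  0.43653355 -0.0614701 ]
```

arm_command([
  {"rx":0,"ry":0,"rz":0,"dx":0,"dy":0,"dz":0.0014,"fingers":0.035},
  {"rx":0,"ry":0,"rz":0,"dx":0,"dy":0,"dz":0,"fingers":0.035},
  {"rx":0,"ry":0,"rz":0,"dx":0,"dy":0,"dz":0,"fingers":0.035},
  {"rx":0,"ry":0,"rz":0,"dx":0,"dy":0,"dz":0,"fingers":0.035},
], squeeze=70)

```text
time_s: 22.5
position: [0.5869, -0.0231, 0.1078]
tool_rot: [[0.499, 0.867, 0.002], [0.867, -0.499, -0.0], [0.0, 0.002, -1.0]]
ft_force: [-2.1, 1.3, 8.4]
grip_width: 0.0438
gripper_force: 70.6
```

```bash
python3 -c "
from h import *
F=[]
for i in range(6):env.get_image('top');s=env.observe();F.append(np.r_[s['position'],s['ft_force']])
print(np.mean(F,0).round(4))"
```

```text
[ 0.5869 -0.0231  0.1078 -3.3133  0.4026  9.0552]
```

arm_command([
  {"rx":0,"ry":0,"rz":0,"dx":0,"dy":0,"dz":0.0006,"fingers":0.035},
  {"rx":0,"ry":0,"rz":0,"dx":0,"dy":0,"dz":0,"fingers":0.035},
  {"rx":0,"ry":0,"rz":-0.05,"dx":0,"dy":0,"dz":0,"fingers":0.035},
  {"rx":0,"ry":0,"rz":-0.05,"dx":0,"dy":0,"dz":0,"fingers":0.035},
  {"rx":0,"ry":0,"rz":-0.05,"dx":0,"dy":0,"dz":0,"fingers":0.035},
  {"rx":0,"ry":0,"rz":0,"dx":0,"dy":0,"dz":0,"fingers":0.035},
  {"rx":0,"ry":0,"rz":0,"dx":0,"dy":0,"dz":0,"fingers":0.035},
], squeeze=70)

```text
time_s: 23.5
position: [0.5876, -0.0233, 0.1075]
tool_rot: [[0.363, 0.932, 0.004], [0.932, -0.363, -0.001], [0.001, 0.004, -1.0]]
ft_force: [-0.3, 0.3, 9.7]
grip_width: 0.0437
gripper_force: 70.6
```

```bash
python3 -c "
from h import *
to(.587,-.0233,.1075,52)
F=[]
for i in range(6):env.get_image('top');s=env.observe();F.append(np.r_[s['position'],s['ft_force'],s['wrist_torque']])
print(np.mean(F,0).round(4))"
```

```text
t 23.5 pos [ 0.5876 -0.0233  0.1075] yaw -21.31 tilt 0.21 w 0.0437 F [-0.3  0.3  9.7]
rz -1.2794 then tool d [ 0.0004 -0.0004  0.    ] before-turn d [-0.0002 -0.0005  0.    ]
[ 5.8760e-01 -2.3300e-02  1.0750e-01 -4.5510e-01  4.2140e-01  9.2377e+00
  6.3100e-02  1.3600e-01 -9.1000e-03]
```

The wrist torque is near zero, so the cap is turning freely. I continue to about 83°.

arm_command([
  {"rx":0,"ry":0,"rz":-0.1,"dx":0,"dy":0,"dz":0,"fingers":0.035},
  {"rx":0,"ry":0,"rz":-0.12,"dx":0,"dy":0,"dz":0,"fingers":0.035},
  {"rx":0,"ry":0,"rz":-0.12,"dx":0,"dy":0,"dz":0,"fingers":0.035},
  {"rx":0,"ry":0,"rz":-0.12,"dx":0,"dy":0,"dz":0,"fingers":0.035},
  {"rx":0,"ry":0,"rz":-0.12,"dx":0,"dy":0,"dz":0,"fingers":0.035},
  {"rx":0,"ry":0,"rz":-0.12,"dx":0,"dy":0,"dz":0,"fingers":0.035},
  {"rx":0,"ry":0,"rz":-0.12,"dx":0,"dy":0,"dz":0,"fingers":0.035},
  {"rx":0,"ry":0,"rz":-0.12,"dx":0,"dy":0,"dz":0,"fingers":0.035},
  {"rx":0,"ry":0,"rz":-0.12,"dx":0,"dy":0,"dz":0,"fingers":0.035},
  {"rx":0,"ry":0,"rz":-0.12,"dx":0,"dy":0,"dz":0,"fingers":0.035},
  {"rx":0,"ry":0,"rz":-0.1,"dx":0,"dy":0,"dz":0,"fingers":0.035},
  {"rx":0,"ry":0,"rz":0,"dx":0,"dy":0,"dz":0,"fingers":0.035},
], squeeze=70)

```text
time_s: 25.0
position: [0.5877, -0.0233, 0.1076]
tool_rot: [[-0.79, 0.613, 0.004], [0.613, 0.79, -0.001], [-0.004, 0.002, -1.0]]
ft_force: [0.3, 0.7, 9.8]
grip_width: 0.0438
gripper_force: 70.6
```

```bash
python3 -c "
from h import *
to(.587,-.0233,.1075,52)
F=[]
for i in range(4):env.get_image('top');s=env.observe();F.append(np.r_[s['position'],s['ft_force'],s['wrist_torque']])
print(np.mean(F,0).round(4))"
```

```text
t 25.0 pos [ 0.5877 -0.0233  0.1076] yaw 52.19 tilt 0.23 w 0.0438 F [0.3 0.7 9.8]
rz 0.0034 then tool d [ 0.0006 -0.0004  0.0001] before-turn d [ 0.0006 -0.0004  0.0001]
[ 5.8780e-01 -2.3300e-02  1.0760e-01  1.8580e-01  3.6400e-01  9.5658e+00
  1.6300e-02  5.2200e-02 -2.6000e-03]
```

arm_command([
  {"rx":0,"ry":0,"rz":0,"dx":0,"dy":0,"dz":-0.004,"fingers":0.035},
  {"rx":0,"ry":0,"rz":0,"dx":0,"dy":0,"dz":-0.004,"fingers":0.035},
  {"rx":0,"ry":0,"rz":0,"dx":0,"dy":0,"dz":-0.004,"fingers":0.035},
  {"rx":0,"ry":0,"rz":0,"dx":0,"dy":0,"dz":0,"fingers":0.035},
  {"rx":0,"ry":0,"rz":0,"dx":0,"dy":0,"dz":0,"fingers":0.035},
], squeeze=70)

```text
time_s: 25.7
position: [0.5864, -0.0231, 0.1175]
tool_rot: [[-0.788, 0.615, -0.001], [0.615, 0.788, 0.0], [0.001, -0.0, -1.0]]
ft_force: [-0.3, -0.0, -0.7]
grip_width: 0.0439
gripper_force: 71.1
```

arm_command([
  {"rx":0,"ry":0,"rz":0,"dx":0,"dy":0,"dz":-0.01,"fingers":0.035},
  {"rx":0,"ry":0,"rz":0,"dx":0,"dy":0,"dz":-0.015,"fingers":0.035},
  {"rx":0,"ry":0,"rz":0,"dx":0,"dy":0,"dz":-0.015,"fingers":0.035},
  {"rx":0,"ry":0,"rz":0,"dx":0,"dy":0,"dz":-0.02,"fingers":0.035},
  {"rx":0,"ry":0,"rz":0,"dx":0,"dy":0,"dz":-0.02,"fingers":0.035},
  {"rx":0,"ry":0,"rz":0,"dx":0,"dy":0,"dz":-0.02,"fingers":0.035},
  {"rx":0,"ry":0,"rz":0,"dx":0,"dy":0,"dz":-0.015,"fingers":0.035},
  {"rx":0,"ry":0,"rz":0,"dx":0,"dy":0,"dz":0,"fingers":0.035},
  {"rx":0,"ry":0,"rz":0,"dx":0,"dy":0,"dz":0,"fingers":0.035},
  {"rx":0,"ry":0,"rz":0,"dx":0,"dy":0,"dz":0,"fingers":0.035},
  {"rx":0,"ry":0,"rz":0,"dx":0,"dy":0,"dz":0,"fingers":0.035},
  {"rx":0,"ry":0,"rz":0,"dx":0,"dy":0,"dz":0,"fingers":0.035},
], squeeze=70)

```text
time_s: 26.9
position: [0.5865, -0.0231, 0.2322]
tool_rot: [[-0.788, 0.615, -0.001], [0.615, 0.788, 0.0], [0.001, -0.0, -1.0]]
ft_force: [0.1, 0.3, -0.0]
grip_width: 0.0437
gripper_force: 71.1
```

```bash
python3 -c "
from h import *
im=env.get_image('scene');cv2.imwrite('pics/s9.png',cv2.resize(im['color'][80:300,180:420],(720,600)))
for r in env.tip_of('cap_top',im)[:1]: print(r['p'],r['location'],proj(im,[.587,-.0233,.257]))
to(.587,-.0233,.2345,52)"
```

```text
0.58 [255.2, 115.9] [[257.2618699  114.84485616]]
t 27.0 pos [ 0.5866 -0.0231  0.2325] yaw 52.03 tilt 0.03 w 0.0436 F [-0.1 -0.2 -0.7]
rz 0.0004 then tool d [-0.0004  0.0001 -0.002 ] before-turn d [-0.0004  0.0001 -0.002 ]
```

View pics/s9.png

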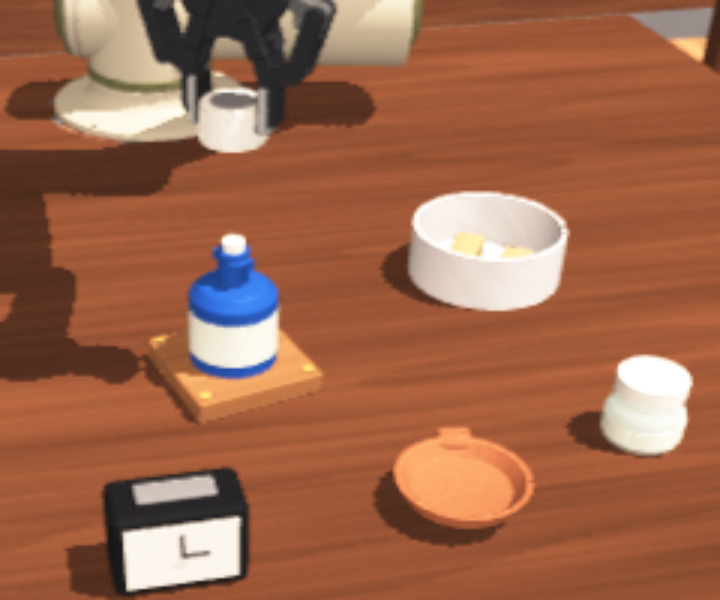

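The picture shows the cap level in the gripper at (233,120), above the open bottle mouth at (234,243). The tin is upright with both offcuts inside at (490,248), and the bystanders haven't moved. Handing in.

```bash
python3 -c "
from h import *
print(env.close_job())"
```

```text
the job is handed in; nothing more can be done
None
```

The job is handed in after about 27 s of robot time: both offcuts are in the upright tin, and the cap is off and held level about 10 cm above the bottle's mouth, but no pass/fail verdict came back.

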